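# Lock the dust filter cover with its quarter-turn fastener

### The job

The sprung cover of the dust filter box stands ajar. Set a fingertip in the slot of its round quarter-turn fastener, push the cover fully down with it, and while it is down turn the fastener clockwise to its stop, so that the cover stays locked shut when you let go. Only push and turn with the fingers; leave the loose pieces round the box lying where they are.

Things in the scene. Friction and masses are not known exactly. Their poses are not given: they have to be found in the camera images.
- filter_box: Blue steel dust filter box, 200 (its x) x 220 (its y) x 65 mm high, fixed to the bench. Origin: centre of the underside, on the bench; x points to its rear (black hose port there, reaching 135 mm behind the origin), -x to its vented front, z up. It stands at different places and yaws.
- cover (a joint): Hinge of the grey cover (178 x 190 x 5 mm), rad. 0 = fully down (stop), 0.14 = ajar on its spring, front edge about 25 mm up (stop). Hinge line along the box's y, 85 mm behind the box's origin, 60 mm above the bench. Pushing it fully down at the fastener takes about 5 N. Locked and let go, it rises to about 0.02 and stays.
- fastener (a joint): Quarter-turn fastener, rad, growing clockwise seen from above. 0 = open (yellow mark towards the red dot), 1.57 = locked, at its stop (yellow mark towards the green dot, straight to the cover's front edge). Starts at 0 to 0.45. Stays where it is left; about 0.06 N m turns it.
- slot (a point): Centre of the slot's floor, on the turning axis: 35 mm in front of the box's origin, 69 mm above the bench with the cover down, about 17 mm higher ajar. z = turning axis, up (tilts with the cover). Black disc, 80 mm across, with two red half-moons; between them the slot runs along this point's y: 30 mm wide, 80 long, 14 deep, upper edges chamfered.
- yellow_mark (a point): Yellow mark on the slot's floor at its -y end, 30 mm from the turning axis; shows which way the tongue points. Red dot (open): on the cover at the box's -y side of the fastener. Green dot (locked): at the cover's front edge.
- collar (a point): Centre of the top of the grey collar round the disc, fixed to the cover: inner radius 41.5 mm, outer 46 mm, nearly flush with the half-moons' tops, so the disc cannot be gripped from outside and the slot is closed at both ends.
- catch_top (a point): Hidden catch inside the box's front wall, under the cover; the fastener's tongue passes beneath it from about 0.9 rad on, but only while the cover is down (below about 0.02 rad). Turned past about 0.8 rad with the cover up, the tongue lands on it or against its side and must be turned back first.
- cover_front (a point): Middle of the cover's front edge, on its upper face; 65 mm above the bench when the cover is fully down.
- tape_roll: Loose roll of yellow tape, 49 x 50 x 19 mm, lying beside the box's left (+y) side; origin at the centre of its underside.
- maple_block: Loose pale maple block, 18 x 74 (its y) x 14 mm, beside the box's right (-y) side; origin at the centre of its underside.
- bridge_caul: Loose dark wooden bridge caul, 18 x 90 (its y) x 25 mm, in front of the box; origin at the centre of its underside.

How it is judged (in metres and radians):
On the way:
1. the cover is pushed down while the fastener is still open (value of joint cover below 0.03 rad and value of joint fastener below 1 rad), for 0.1 s.
At the end, for the whole second after the job is handed in: The cover stays down by itself (joint below 0.035 rad) with the fastener turned to its stop (above 1.35 rad) and at rest, and each loose piece lies within 30 mm of where it was (value of joint cover below 0.035 rad and value of joint fastener above 1.35 rad and velocity of joint fastener below 0.05 rad/s and distance of each of tape_roll, maple_block, bridge_caul from where it was at the start of the episode below 0.03 m); the robot touches nothing.
It fails at once if a loose piece beside the box is shoved 30 mm or more (distance of any of tape_roll, maple_block, bridge_caul from where it was at the start of the episode above 0.03 m).
It fails at once if a loose piece is lifted off the bench (height (world z) of any of tape_roll, maple_block, bridge_caul above 0.015 m).
It also fails if it takes over 38 s, if anything falls off the work surface, if the arm or the gripper's body presses on something with over 40 N, if the wrist force passes 120 N, or if a joint passes its speed limit or range.

### The arm

A 6-joint arm with a two-finger parallel gripper is mounted at the origin on a cart in front of the work surface, level with it; the furniture and walls round the work are solid. World frame = base frame: x ahead of the robot, y to its left, z up, the work surface at z = 0. Lengths are in mm, angles in rad, forces in N, time in s.
With the tool pointing down it reaches from about 375 to 925 mm from the base axis. Payload 5.7 kg.
Tool frame: the origin (TCP) lies at the very end of the fingers, on their centre line; the grasp point (between the pads) lies 19 mm behind it; z points along the fingers, y is the line along which they close (so a half turn about z gives the same grasp; the last joint's range is limited). The gripper opens to 88 mm and grips with 3 to 60 N. Pads are 20 mm wide; open, the fingers measure 115 mm over their backs; the gripper's body (75 mm by 178 mm) begins 61 mm behind the grasp point.
Start: joints at [1.09, 0.359, 1.51, -0, 1.272, -0.115], TCP at [214.608, 560.273, 222.623] pointing down, gripper open.
Joint ranges: [-2.97, 2.97], [-1.01, 2.36], [0.21, 2.38], [-0.96, 4.11], [0.2, 2.71], [-2.98, 2.98]. Speed limits (rad/s): [2.39, 2.39, 3.14, 3.14, 3.14, 3.14].

### API

Orientations are given as a unit quaternion [x, y, z, w].
In Python, from cell import * gives the robot as it stands.
- The arm moves only by the tool servo_tool, never from a script. Its argument "steps" is a list of rows, each an object of numbers: "jaw": the finger opening in m, from 0 to 0.0878; "tx", "ty", "tz": the shift along the tool's x, y, z in m; "roll": the turn about the tool's z in degrees. A call has exactly 10 rows; each row shifts and turns the commanded pose from where the row before left it, along the tool's axes as they then stand; what a row does not reach is not made up. A row lasts 1/12 s, in which the tool goes at most 41.7 mm and 7.16 degrees, less where a joint would pass 70% of its speed; a pose out of reach is approached as far as the arm can. A call with a gripper value outside its range is refused whole. The fingers move at their own pace and stop on an object; the grip force is fixed at half the most. Time passes only in rows, so rows that do not move let the fingers close, or fill a call up. It gives the time, the measured TCP pose, the force, the opening and the grip force at its end, in the units of the state.
- sense(): the state, without advancing time (a new reading comes with each control period).
- capture(name): name is "scene" or "top"; returns (picture, depth): 400x640x3 uint8, red, green, blue; 400x640 float32, mm along the optical axis (not along the pixel's ray), 0 where there is no reading.
- camera_model(name): a dict with "camera_matrix" (3x3 intrinsics, pixels), "view" (4x4, takes a point from world to camera coordinates). Camera axes: x right, y down, z forward; pixel columns grow to the right and rows downward; lengths in mm; the calibration is good to about 2 mm. A picture is of the moment at which its call begins. camera_model takes no time and is no camera call.
- job_done(): hands the job in; it is judged then, once.
Trained networks look in the newest picture that a camera, given by its name, has taken for a name from the list of things; names that differ only in an ending like _2 or _b are one class to them, and where a whole thing is asked for, a point or a joint stands for the part that bears it (a point fixed in the world has none). Each returns a list of dicts, best first, with "confidence" (0 to 1); they miss things now and then, are a little off and sometimes report something else, mostly with a low value. They report only what shows in the picture. A call takes as long as a camera call.
- find_in(camera, target): "xyz" ([x, y, z] in mm, in the coordinates of the camera as it stood for that picture, good to about 4 mm: the middle of the surface that is visible of it).
- regions_of(camera, target): "pixels" (400x640 bool, what is visible of it).
- pinpoint(camera, target): "xyz" ([x, y, z] in mm, in the coordinates of the camera as it stood for that picture, good to about 4 mm: a listed point, or the origin of a listed thing).
The state is a dict: "t": time; "joint_pos": joint angles; "qd": joint speeds; "effort": joint torques, N m; "ee_pos": TCP position; "tool_rot": TCP orientation; "contact_force": force on the tool from outside, world axes, zero at the start; "wrist_torque": the same for the moment, N m; "gripper_width": finger opening in mm; "grasp_force": force on a finger pad.
Only numpy, scipy, OpenCV 4.12 (cv2) and the standard library are available. Lean on these libraries where they do the work, as an engineer would, in place of code of your own. Each camera call takes 0.05 s, during which the arm holds its last target. There are 200 camera calls.

## Working session

There is one attempt and no reset: what is moved stays moved. The work goes in short steps, Python scripts to look and compute and a tool call to move; the robot and the scene stay as the last step left them, time stands still between calls to the robot, and variables do not carry over. Pictures are saved under pics/ and viewed, at most 10 in all, crops included, and the job is handed in when it is done.

Besides the shell and the picture viewer there is one more tool, called after "Emit:" as name(argument=value, ...) on one line, values as JSON. servo_tool: Moves the arm, as the interface text tells. Its arguments: {"type":"object","properties":{"steps":{"type":"array"}},"required":["steps"]}

```bash
mkdir -p pics
cat > h.py <<'E'
from cell import *
import numpy as np, cv2
from scipy.spatial.transform import Rotation as R
def w(cam,p):
    return (np.linalg.inv(np.array(camera_model(cam)["view"]))@np.r_[p,1])[:3]
def pts(cam,names,f=None):
    for n in names:
        for d in (f or pinpoint)(cam,n)[:1]: print(cam,n,round(d["confidence"],2),w(cam,d["xyz"]).round(1))
def save(cam,fn):
    im,dep=capture(cam); cv2.imwrite("pics/"+fn,im[:,:,::-1]); return im,dep
def st():
    s=sense(); r=R.from_quat(s["tool_rot"]).as_matrix()
    print("t",s["t"],"p",np.round(s["ee_pos"],1),"F",np.round(s["contact_force"],1),"M",np.round(s["wrist_torque"],2),"w",s["gripper_width"],"J",np.round(s["joint_pos"],2)); print("toolx",r[:,0].round(3),"y",r[:,1].round(3),"z",r[:,2].round(3)); return s,r
E
python3 - <<'E'
from h import *
st()
a,_=save("scene","s0.png");b,_=save("top","t0.png")
cv2.imwrite("pics/a0.png",np.vstack([a,b])[:,:,::-1][:, :, :])
for c in("top","scene"): pts(c,["filter_box","slot","yellow_mark","collar","cover_front","tape_roll","maple_block","bridge_caul"])
E
```

```text
t 0.0 p [214.3 559.7 221.8] F [-0.3  0.2  1.1] M [-0.    0.   -0.02] w 87.55845757512525 J [ 1.09  0.36  1.51 -0.    1.27 -0.12]
toolx [-0.934  0.358  0.   ] y [ 0.358  0.934 -0.002] z [-0.001 -0.002 -1.   ]
top filter_box 0.86 [619.4  67.8   1.9]
top slot 0.7 [592.6  79.5  85.2]
top collar 0.59 [591.7  75.1  95.9]
top cover_front 0.69 [533.2  98.8  86.1]
top tape_roll 0.78 [632.7 224.4  -2.4]
top bridge_caul 0.53 [ 4.563e+02  5.940e+01 -1.000e-01]
scene filter_box 0.65 [6.18e+02 6.59e+01 2.00e-01]
scene slot 0.64 [585.5  78.7  87.3]
scene yellow_mark 0.87 [576.2  49.1  85. ]
scene collar 0.87 [590.9  79.2  98.5]
scene cover_front 0.61 [531.8  96.7  89.9]
scene tape_roll 0.37 [636.1 225.1  -2.8]
scene maple_block 0.71 [560.4 -97.5  -4.8]
scene bridge_caul 0.56 [452.4  56.9   0.8]
```

View pics/t0.png

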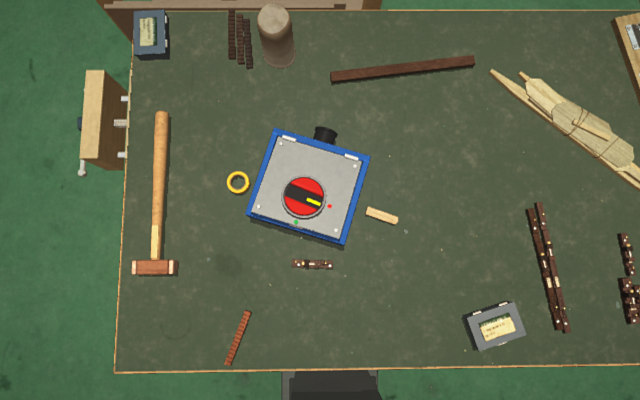

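View pics/s0.png

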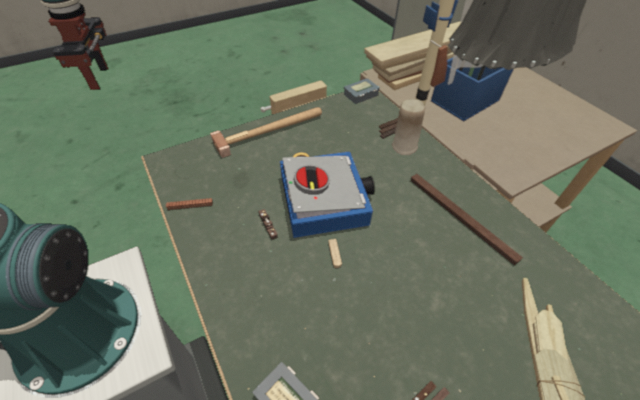

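The top view shows the box at about (308,187). The disc centre is at (304,196), the yellow mark at (313,202), the red dot at (329,206) and the green dot at (296,222). So the box is yawed about -17° and the fastener is near 0.2 rad. The scene view agrees. Next I refine the disc centre and mark direction from pixels.

```bash
cat >> h.py <<'E'
def plane(cam,u,v,z):
    m=camera_model(cam);K=np.array(m["camera_matrix"]);V=np.linalg.inv(np.array(m["view"]))
    d=V[:3,:3]@np.linalg.inv(K)@[u,v,1]; o=V[:3,3]; return o+d*(z-o[2])/d[2]
def look(cam,zs=86):
    im,dep=capture(cam); h=cv2.cvtColor(im,cv2.COLOR_RGB2HSV).astype(int); H,S,V=h[...,0],h[...,1],h[...,2]
    m=camera_model(cam);K=np.array(m["camera_matrix"]);Vw=np.array(m["view"])
    c=Vw@[588,78,90,1];c=K@c[:3];c=c[:2]/c[2]
    g=np.zeros(H.shape,bool);r=45;u,v=c.astype(int);g[v-r:v+r,u-r:u+r]=1
    for n,mk,z in(("red",((H<6)|(H>174))&(S>150)&(V>80),zs+14),("yel",(H>20)&(H<35)&(S>150)&(V>120),zs),("green",(H>45)&(H<85)&(S>100)&(V>80),zs)):
        k,l,s,cc=cv2.connectedComponentsWithStats((mk&g).astype(np.uint8))
        for i in range(1,k):
            if s[i,4]>3: print(cam,n,s[i,4],cc[i].round(1),plane(cam,*cc[i],z).round(1))
        if n=="red" and (mk&g).any():
            big=np.isin(l,[i for i in range(1,k) if s[i,4]>60]); p=np.argwhere(big)[:,::-1].astype(np.float32)
            e=cv2.fitEllipse(cv2.convexHull(p)); print(" disc",np.round(e[0],1),plane(cam,*e[0],z).round(1),np.round(e[1],1))
E
python3 - <<'E'
from h import *
look("top");look("scene")
E
```

```text
top red 340 [308.  185.5] [612.   65.4 100. ]
top red 324 [298.7 206.6] [568.6  84.5 100. ]
top red 12 [329.3 205.8] [569.8  22.4 100. ]
 disc [303.4 195.9] [590.6  74.8 100. ] [37.5 38.1]
top yel 56 [313.1 201.3] [581.3  55.1  86. ]
top green 12 [295.5 221.5] [539.8  91.7  86. ]
scene red 148 [302.1 176.8] [567.2  85.1 100. ]
scene red 154 [320.6 177.4] [606.6  61.  100. ]
 disc [311.4 177. ] [587.1  73.3 100. ] [21.1 30.5]
scene yel 4 [311.5 182.5] [584.6  68.2  86. ]
```

Emit:
servo_tool(steps=[{"jaw": 0.036,"tx": -0.0327,"ty": -0.0199},{"jaw": 0.036,"tx": -0.0327,"ty": -0.0199},{"jaw": 0.036,"tx": -0.0327,"ty": -0.0199},{"jaw": 0.036,"tx": -0.0327,"ty": -0.0199},{"jaw": 0.036,"tx": -0.0327,"ty": -0.0199},{"jaw": 0.036,"tx": -0.0327,"ty": -0.0199},{"jaw": 0.036,"tx": -0.0327,"ty": -0.0199},{"jaw": 0.036,"tx": -0.0327,"ty": -0.0199},{"jaw": 0.036,"tx": -0.0327,"ty": -0.0199},{"jaw": 0.036,"tx": -0.0327,"ty": -0.0199}])

```text
invalid input
```

Emit:
servo_tool(steps=[{"jaw": 0.036,"tx": -0.0327,"ty": -0.0199},{"jaw": 0.036,"tx": -0.0327,"ty": -0.0199},{"jaw": 0.036,"tx": -0.0327,"ty": -0.0199},{"jaw": 0.036,"tx": -0.0327,"ty": -0.0199},{"jaw": 0.036,"tx": -0.0327,"ty": -0.0199},{"jaw": 0.036,"tx": -0.0327,"ty": -0.0199},{"jaw": 0.036,"roll": 3},{"jaw": 0.036,"tz": 0.03},{"jaw": 0.036,"tz": 0.03},{"jaw": 0.036,"tz": 0.02}])

```text
invalid input
```

Run:
```python
from h import *
st()
a,_=save("top","t1.png");b,_=save("scene","s1.png")
z=lambda i,u,v:cv2.resize(i[v-50:v+50,u-60:u+60],None,fx=4.6,fy=4.6,interpolation=cv2.INTER_CUBIC)
cv2.imwrite("pics/c1.png",np.hstack([z(a,304,196),z(b,312,177)])[:,:,::-1][:, :])
im=cv2.imread("pics/c1.png");cv2.imwrite("pics/c1.png",cv2.resize(im,(800,int(im.shape[0]*800/im.shape[1]))))
```

```text
t 1.0 p [214.6 560.3 222.6] F [-0.4 -0.2  0.3] M [0.01 0.02 0.02] w 87.88250554422125 J [ 1.09  0.36  1.51  0.    1.27 -0.12]
toolx [-0.934  0.358  0.   ] y [ 0.358  0.934 -0.   ] z [-0. -0. -1.]
```

View pics/c1.png

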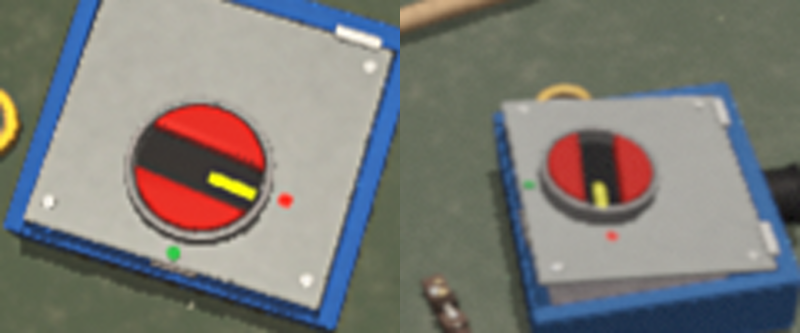

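The crops show the disc at (200,165) in the left (top) view. The slot runs about 22-24° down to the right and the yellow mark is just past the red dot. The arm has not moved because both calls were refused, so I'm retrying with every field filled in.

Emit:
servo_tool(steps=[{"jaw": 0.036,"tx": -0.0327,"ty": -0.0199,"tz": 0,"roll": 0},{"jaw": 0.036,"tx": -0.0327,"ty": -0.0199,"tz": 0,"roll": 0},{"jaw": 0.036,"tx": -0.0327,"ty": -0.0199,"tz": 0,"roll": 0},{"jaw": 0.036,"tx": -0.0327,"ty": -0.0199,"tz": 0,"roll": 0},{"jaw": 0.036,"tx": -0.0327,"ty": -0.0199,"tz": 0,"roll": 0},{"jaw": 0.036,"tx": -0.0327,"ty": -0.0199,"tz": 0,"roll": 0},{"jaw": 0.036,"tx": -0.0327,"ty": -0.0199,"tz": 0,"roll": 0},{"jaw": 0.036,"tx": -0.0327,"ty": -0.0199,"tz": 0,"roll": 0},{"jaw": 0.036,"tx": -0.0327,"ty": -0.0199,"tz": 0,"roll": 0},{"jaw": 0.036,"tx": -0.0327,"ty": -0.0199,"tz": 0,"roll": 0}])

```text
t: 1.93
ee_pos: [449.7, 255.9, 222.9]
tool_rot: [0.182, 0.983, 0.0, 0.0]
contact_force: [0.9, 0.9, 0.0]
gripper_width: 36.0
grasp_force: 0.0
```

Emit:
servo_tool(steps=[{"jaw": 0.036,"tx": -0.0327,"ty": -0.0199,"tz": 0,"roll": 0},{"jaw": 0.036,"tx": -0.0327,"ty": -0.0199,"tz": 0,"roll": 0},{"jaw": 0.036,"tx": -0.0327,"ty": -0.0199,"tz": 0,"roll": 0},{"jaw": 0.036,"tx": -0.0327,"ty": -0.0199,"tz": 0,"roll": 0},{"jaw": 0.036,"tx": -0.0327,"ty": -0.0199,"tz": 0,"roll": 0},{"jaw": 0.036,"tx": -0.0327,"ty": -0.0199,"tz": 0,"roll": 0},{"jaw": 0.036,"tx": 0,"ty": 0,"tz": 0.03,"roll": 3},{"jaw": 0.036,"tx": 0,"ty": 0,"tz": 0.03,"roll": 0},{"jaw": 0.036,"tx": 0,"ty": 0,"tz": 0.03,"roll": 0},{"jaw": 0.036,"tx": 0,"ty": 0,"tz": 0.01,"roll": 0}])

```text
t: 2.77
ee_pos: [586.6, 75.3, 118.7]
tool_rot: [0.208, 0.978, -0.001, -0.003]
contact_force: [-0.5, -0.6, -0.5]
gripper_width: 36.0
grasp_force: 0.0
```

Run:
```python
from h import *
st()
a,_=save("top","t2.png");b,_=save("scene","s2.png")
z=lambda i,u,v:cv2.resize(i[v-50:v+50,u-50:u+50],(400,400),interpolation=cv2.INTER_CUBIC)
cv2.imwrite("pics/c2.png",np.hstack([z(a,304,196),z(b,312,167)])[:,:,::-1])
```

```text
t 2.7667 p [586.6  75.3 118.7] F [-0.5 -0.6 -0.5] M [0.04 0.03 0.  ] w 36.00424478893519 J [ 0.01  0.46  1.64 -0.    1.05 -1.14]
toolx [-0.913  0.407  0.006] y [ 0.407  0.913 -0.003] z [-0.006 -0.    -1.   ]
```

View pics/c2.png

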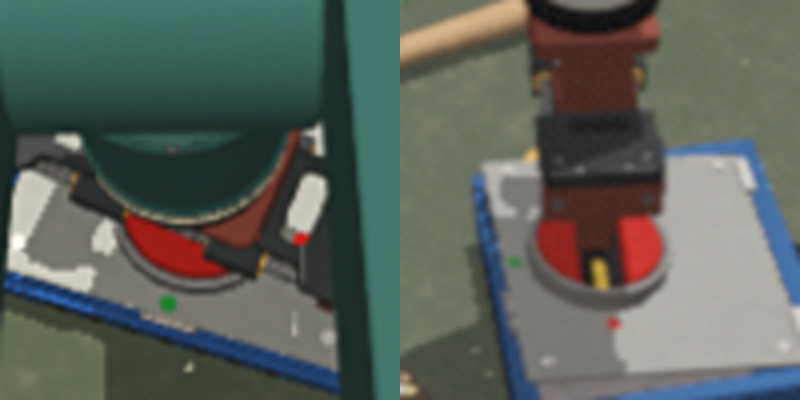

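The fingers hang over the disc in line with the slot. In the scene half, the near finger sits above the mark at (600,270). I'm descending gently.

Emit:
servo_tool(steps=[{"jaw": 0.036,"tx": 0,"ty": 0,"tz": 0.005,"roll": 0},{"jaw": 0.036,"tx": 0,"ty": 0,"tz": 0.005,"roll": 0},{"jaw": 0.036,"tx": 0,"ty": 0,"tz": 0.005,"roll": 0},{"jaw": 0.036,"tx": 0,"ty": 0,"tz": 0.005,"roll": 0},{"jaw": 0.036,"tx": 0,"ty": 0,"tz": 0.005,"roll": 0},{"jaw": 0.036,"tx": 0,"ty": 0,"tz": 0.004,"roll": 0},{"jaw": 0.036,"tx": 0,"ty": 0,"tz": 0,"roll": 0},{"jaw": 0.036,"tx": 0,"ty": 0,"tz": 0,"roll": 0},{"jaw": 0.036,"tx": 0,"ty": 0,"tz": 0,"roll": 0},{"jaw": 0.036,"tx": 0,"ty": 0,"tz": 0,"roll": 0}])

```text
t: 3.7
ee_pos: [589.4, 75.8, 93.8]
tool_rot: [0.208, 0.978, -0.0, 0.0]
contact_force: [0.1, 0.2, -1.2]
gripper_width: 36.1
grasp_force: 0.0
```

Run:
```python
from h import *
st()
b,_=save("scene","s3.png")
z=lambda i,u,v:cv2.resize(i[v-40:v+40,u-40:u+40],(500,500),interpolation=cv2.INTER_CUBIC)
cv2.imwrite("pics/c3.png",z(b,312,177)[:,:,::-1])
```

```text
t 3.7 p [589.4  75.8  93.8] F [ 0.1  0.2 -1.2] M [ 0.03 -0.02  0.04] w 36.078545446304425 J [ 0.01  0.49  1.66 -0.    0.99 -1.14]
toolx [-0.914  0.406 -0.   ] y [ 0.406  0.914 -0.   ] z [ 0. -0. -1.]
```

View pics/c3.png

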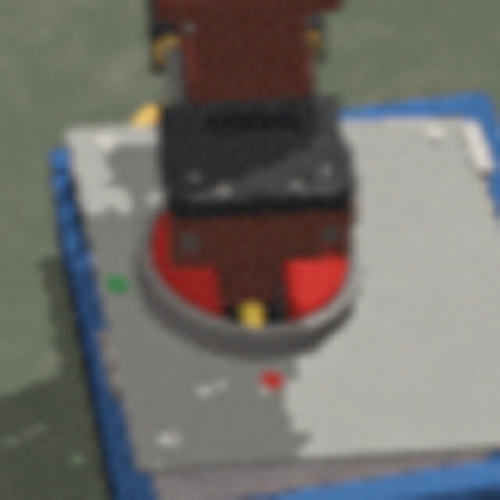

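The finger is inside the slot with free red on both sides, and there is no contact force. Pressing down now.

Emit:
servo_tool(steps=[{"jaw": 0.036,"tx": 0,"ty": 0,"tz": 0.004,"roll": 0},{"jaw": 0.036,"tx": 0,"ty": 0,"tz": 0.004,"roll": 0},{"jaw": 0.036,"tx": 0.0005,"ty": 0,"tz": 0.003,"roll": 0},{"jaw": 0.036,"tx": 0.0005,"ty": 0,"tz": 0.003,"roll": 0},{"jaw": 0.036,"tx": 0.0005,"ty": 0,"tz": 0.003,"roll": 0},{"jaw": 0.036,"tx": 0.0005,"ty": 0,"tz": 0.003,"roll": 0},{"jaw": 0.036,"tx": 0.0005,"ty": 0,"tz": 0.003,"roll": 0},{"jaw": 0.036,"tx": 0.0005,"ty": 0,"tz": 0.002,"roll": 0},{"jaw": 0.036,"tx": 0,"ty": 0,"tz": 0,"roll": 0},{"jaw": 0.036,"tx": 0,"ty": 0,"tz": 0,"roll": 0}])

```text
t: 4.58
ee_pos: [587.4, 76.6, 69.3]
tool_rot: [0.208, 0.978, -0.0, 0.001]
contact_force: [0.2, -3.3, 6.3]
gripper_width: 35.7
grasp_force: 3.2
```

Emit:
servo_tool(steps=[{"jaw": 0.036,"tx": 0,"ty": 0,"tz": 0.001,"roll": 0},{"jaw": 0.036,"tx": 0,"ty": 0,"tz": 0.001,"roll": 0},{"jaw": 0.036,"tx": 0,"ty": 0,"tz": 0,"roll": 0},{"jaw": 0.036,"tx": 0,"ty": 0,"tz": 0,"roll": 0},{"jaw": 0.036,"tx": 0,"ty": 0,"tz": 0,"roll": 0},{"jaw": 0.036,"tx": 0,"ty": 0,"tz": 0,"roll": 0},{"jaw": 0.036,"tx": 0,"ty": 0,"tz": 0,"roll": 0},{"jaw": 0.036,"tx": 0,"ty": 0,"tz": 0,"roll": 0},{"jaw": 0.036,"tx": 0,"ty": 0,"tz": 0,"roll": 0},{"jaw": 0.036,"tx": 0,"ty": 0,"tz": 0,"roll": 0}])

```text
t: 5.42
ee_pos: [587.4, 76.6, 68.8]
tool_rot: [0.207, 0.978, -0.0, 0.001]
contact_force: [-2.7, -2.3, 20.0]
gripper_width: 35.9
grasp_force: 9.6
```

Run:
```python
from h import *
st()
pts("scene",["cover_front","slot","collar"])if capture("scene") else 0
```

```text
t 5.4167 p [587.4  76.6  68.8] F [-2.7 -2.3 20. ] M [-0.46  0.62 -0.01] w 35.89373778301953 J [ 0.01  0.52  1.68 -0.    0.94 -1.14]
toolx [-0.914  0.406 -0.002] y [0.406 0.914 0.   ] z [ 0.002 -0.001 -1.   ]
scene cover_front 0.93 [526.5  97.1  67.1]
scene slot 0.53 [587.6  80.3  70.8]
scene collar 0.56 [584.2  76.6  81.1]
```

The cover is fully down: hard stop at z 68.8 with 20 N, and cover_front z is about 67. Turning clockwise.

Emit:
servo_tool(steps=[{"jaw": 0.036,"tx": 0,"ty": 0,"tz": 0,"roll": 5},{"jaw": 0.036,"tx": 0,"ty": 0,"tz": 0,"roll": 5},{"jaw": 0.036,"tx": 0,"ty": 0,"tz": 0,"roll": 5},{"jaw": 0.036,"tx": 0,"ty": 0,"tz": 0,"roll": 5},{"jaw": 0.036,"tx": 0,"ty": 0,"tz": 0,"roll": 5},{"jaw": 0.036,"tx": 0,"ty": 0,"tz": 0,"roll": 5},{"jaw": 0.036,"tx": 0,"ty": 0,"tz": 0,"roll": 5},{"jaw": 0.036,"tx": 0,"ty": 0,"tz": 0,"roll": 5},{"jaw": 0.036,"tx": 0,"ty": 0,"tz": 0,"roll": 0},{"jaw": 0.036,"tx": 0,"ty": 0,"tz": 0,"roll": 0}])

```text
t: 6.45
ee_pos: [588.1, 77.1, 68.8]
tool_rot: [0.53, 0.848, 0.001, 0.001]
contact_force: [-2.5, 0.0, 17.5]
gripper_width: 36.1
grasp_force: 9.0
```

Run:
```python
from h import *
st(); capture("scene")
pts("scene",["yellow_mark","cover_front"])
```

```text
t 6.45 p [588.1  77.1  68.8] F [-2.5  0.  17.5] M [-0.18  0.45 -0.06] w 36.113345161530816 J [ 0.01  0.52  1.68  0.    0.94 -0.44]
toolx [-0.439  0.899 -0.001] y [0.899 0.439 0.003] z [ 0.003  0.    -1.   ]
scene yellow_mark 0.5 [559.8  59.5  68.9]
scene cover_front 0.81 [525.8  94.9  65.3]
```

Emit:
servo_tool(steps=[{"jaw": 0.036,"tx": 0,"ty": 0,"tz": 0,"roll": 5},{"jaw": 0.036,"tx": 0,"ty": 0,"tz": 0,"roll": 5},{"jaw": 0.036,"tx": 0,"ty": 0,"tz": 0,"roll": 5},{"jaw": 0.036,"tx": 0,"ty": 0,"tz": 0,"roll": 5},{"jaw": 0.036,"tx": 0,"ty": 0,"tz": 0,"roll": 5},{"jaw": 0.036,"tx": 0,"ty": 0,"tz": 0,"roll": 5},{"jaw": 0.036,"tx": 0,"ty": 0,"tz": 0,"roll": 5},{"jaw": 0.036,"tx": 0,"ty": 0,"tz": 0,"roll": 5},{"jaw": 0.036,"tx": 0,"ty": 0,"tz": 0,"roll": 5},{"jaw": 0.036,"tx": 0,"ty": 0,"tz": 0,"roll": 0}])

```text
t: 7.43
ee_pos: [588.9, 77.1, 68.8]
tool_rot: [0.815, 0.579, 0.002, 0.001]
contact_force: [-0.7, -0.9, 16.5]
gripper_width: 35.7
grasp_force: 8.1
```

Run:
```python
from h import *
st(); capture("scene")
pts("scene",["yellow_mark","cover_front"])
```

```text
t 7.4333 p [588.9  77.1  68.8] F [-0.7 -0.9 16.5] M [-0.14  0.22 -0.03] w 35.73909387749524 J [ 0.01  0.52  1.68 -0.    0.93  0.35]
toolx [0.329 0.944 0.002] y [ 0.944 -0.329  0.005] z [ 0.005  0.    -1.   ]
scene yellow_mark 0.73 [556.   86.2  69.4]
scene cover_front 0.96 [528.1  96.   63.1]
```

Emit:
servo_tool(steps=[{"jaw": 0.036,"tx": 0,"ty": 0,"tz": 0,"roll": 2},{"jaw": 0.036,"tx": 0,"ty": 0,"tz": 0,"roll": 2},{"jaw": 0.036,"tx": 0,"ty": 0,"tz": 0,"roll": 2},{"jaw": 0.036,"tx": 0,"ty": 0,"tz": 0,"roll": 2},{"jaw": 0.036,"tx": 0,"ty": 0,"tz": 0,"roll": 2},{"jaw": 0.036,"tx": 0,"ty": 0,"tz": 0,"roll": 0},{"jaw": 0.036,"tx": 0,"ty": 0,"tz": 0,"roll": 0},{"jaw": 0.036,"tx": 0,"ty": 0,"tz": 0,"roll": 0},{"jaw": 0.036,"tx": 0,"ty": 0,"tz": 0,"roll": 0},{"jaw": 0.036,"tx": 0,"ty": 0,"tz": 0,"roll": 0}])

```text
t: 8.42
ee_pos: [587.9, 76.3, 68.8]
tool_rot: [0.86, 0.51, 0.001, 0.002]
contact_force: [-2.7, -3.6, 17.5]
gripper_width: 36.4
grasp_force: 32.1
```

Run:
```python
from h import *
st(); capture("scene")
pts("scene",["yellow_mark","cover_front"])
```

```text
t 8.4167 p [587.9  76.3  68.8] F [-2.7 -3.6 17.5] M [-0.57  0.53  1.62] w 36.4150710405033 J [ 0.01  0.52  1.68 -0.    0.94  0.52]
toolx [ 0.48   0.877 -0.   ] y [ 0.877 -0.48   0.004] z [ 0.003 -0.002 -1.   ]
scene yellow_mark 0.62 [556.4  86.8  68.2]
scene cover_front 0.73 [528.1  95.8  64. ]
```

The torque is 1.6 N m, so it is at its stop. I'll back the roll off and lift straight out.

Emit:
servo_tool(steps=[{"jaw": 0.036,"tx": 0,"ty": 0,"tz": 0,"roll": -3},{"jaw": 0.036,"tx": 0,"ty": 0,"tz": 0,"roll": -3},{"jaw": 0.036,"tx": 0,"ty": 0,"tz": -0.002,"roll": -3},{"jaw": 0.036,"tx": 0,"ty": 0,"tz": -0.003,"roll": 0},{"jaw": 0.036,"tx": 0,"ty": 0,"tz": -0.005,"roll": 0},{"jaw": 0.036,"tx": 0,"ty": 0,"tz": -0.01,"roll": 0},{"jaw": 0.036,"tx": 0,"ty": 0,"tz": -0.02,"roll": 0},{"jaw": 0.036,"tx": 0,"ty": 0,"tz": -0.03,"roll": 0},{"jaw": 0.036,"tx": 0,"ty": 0,"tz": -0.03,"roll": 0},{"jaw": 0.036,"tx": 0,"ty": 0,"tz": -0.03,"roll": 0}])

```text
t: 9.4
ee_pos: [585.5, 77.2, 197.8]
tool_rot: [0.819, 0.573, -0.001, -0.001]
contact_force: [0.3, 0.1, 0.0]
gripper_width: 35.6
grasp_force: 0.0
```

Run:
```python
from h import *
st(); b,_=save("scene","s4.png")
pts("scene",["yellow_mark","cover_front","slot","maple_block","bridge_caul","tape_roll"])
cv2.imwrite("pics/c4.png",cv2.resize(b[110:270,220:400],None,fx=3.3,fy=3.3,interpolation=cv2.INTER_CUBIC)[:,:,::-1])
```

```text
t 9.4 p [585.5  77.2 197.8] F [0.3 0.1 0. ] M [-0.05  0.1  -0.  ] w 35.63409428049501 J [0.01 0.37 1.56 0.   1.21 0.36]
toolx [ 0.342  0.94  -0.001] y [ 0.94  -0.342 -0.002] z [-0.002  0.    -1.   ]
scene yellow_mark 0.63 [559.3  81.   73.8]
scene cover_front 0.64 [526.8  98.   68.9]
scene slot 0.89 [585.2  80.3  71.3]
scene maple_block 0.59 [560.  -98.4  -4.3]
scene bridge_caul 0.79 [450.3  58.9   0.6]
scene tape_roll 0.6 [637.  224.7  -3.2]
```

View pics/c4.png

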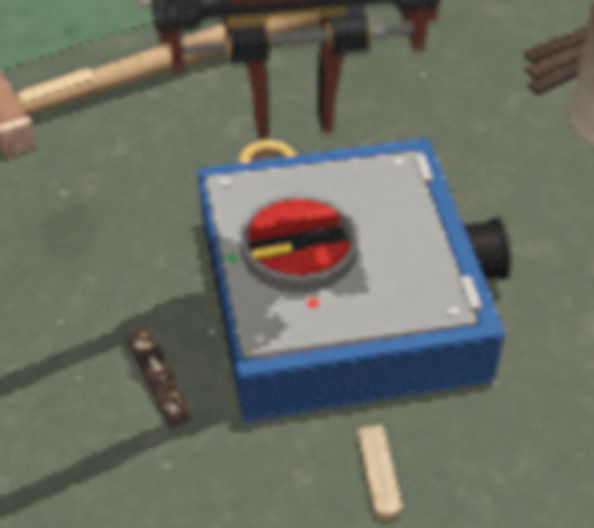

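The cover lies flush and the yellow mark (270,250) points to the green dot (232,258). The loose pieces have not moved and the gripper is clear.

```bash
python3 -c "
from cell import *
print(job_done())"
```

```text
the job is handed in; nothing more can be done
None
```

I pushed the cover fully down and turned the fastener clockwise to its stop; it stayed shut when I let go, the loose pieces are where they were, and I handed the job in after about 9.4 s (no verdict came back).

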